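# Free a programmed board: unplug the stick, then hold the sprung jaw open

### The job

The circuit board in the sprung board holder has been programmed and I want to lift it out. First, with the board still clamped, pull the white programming stick straight up out of its socket and set it down (not dropped or thrown) in the empty half of the plywood parts tray, and let go of it there. Then take the black knob of the holder's sprung jaw, pull the jaw open until its white pointer stands over the red tape, and keep holding it there: finish while still holding the knob, with the board left lying in its place and the other things on the bench left alone.

Things in the scene. Friction and masses are not known exactly. Their poses are not given: they have to be found in the camera images.
- holder: Board holder screwed to the bench: dark steel base 226 x 116 x 10 mm (x from -108 to 118), two rods with springs, a fixed jaw (face at x = -55 mm) and a sliding sprung jaw. Origin on the bench under the middle between the rods; +x along the rods is the way the sprung jaw opens, z up. Jaws are 92 mm wide (y), tops 34 mm above the bench; their grooves have lips 4 mm over the board's edges.
- jaw_slide (a joint): Slide of the sprung jaw along the holder's +x, in m: about 0 when it clamps the board, growing as it opens, stop at 0.046. A spring always pulls it shut: about 6 N at 0, 120 N/m more on opening (10 N at 0.035). It springs back when let go.
- jaw: The sliding sprung jaw (aluminium block 32 x 92 mm) with its knob: an upright black cylinder of 18 mm diameter and 40 mm height on top of the jaw, its top 74 mm above the bench. Origin at bench level under the middle of the block, 41 mm from the holder's origin along +x when shut; axes as the holder's. The knob's axis is 2 mm further along +x.
- knob_grip (a point): Point on the knob's axis, 60 mm above the bench: where to grip it.
- jaw_pointer (a point): Point on the narrow tip (2 mm wide) of the white tapered pointer on the +y flank of the sprung jaw, just above the base plate; it moves with the jaw.
- tape: Strip of red tape stuck on the base plate beside the +y flank of the sprung jaw, 8 mm wide along the holder's x and 10 mm long, origin at its centre, axes as the holder's. It lies 22 to 36 mm further along +x than the pointer of the shut jaw.
- board: Green circuit board 80 x 60 x 2 mm, 80 g, loose, lying on two rubber supports with its underside 26 mm above the bench, clamped between the jaws. Origin at the centre of its underside, axes as the holder's when clamped.
- socket_mouth (a point): Centre of the mouth of the board's upright black socket (18 x 12 mm outside, its top 42.5 mm above the bench), 30 mm from the holder's origin on the -x side.
- stick: White programming stick with a blue band, upright in the socket, loose, about 30 g. Origin at the centre of the plug's lower end, own z up along the stick. Plug 12 x 6 x 13 mm long; above it the grip body 12 (x) x 22 (y) x 45 mm, from 13 to 58 mm above the origin (top 88 mm above the bench). A sprung catch holds the plug: 5 to 12 N straight up pull it out; 13 mm of lift clears the socket.
- stick_mid (a point): Centre of the stick's grip body, 35.5 mm above its origin along its own z.
- tray: Fixed open plywood parts tray 140 (x) x 210 (y) x 32 mm high, walls 6 mm, floor 6 mm above the bench, divided by a 5 mm wall (top 30 mm above the bench) into two halves. Origin under its centre, z up. The -y half holds a yellow motor, the +y half is empty.
- tray_empty (a point): Centre of the floor of the tray's empty (+y) half; this half measures 128 (tray's x) by 96 mm (tray's y) inside.
- spare_motor: Yellow gear motor 65 x 22 x 19 mm lying in the tray's -y half. Leave alone.
- wheel_motor: Yellow gear motor with a white wheel (66 mm diameter) on top, 38 mm high, on the bench. Leave alone.
- screwdriver: Red screwdriver, 175 mm long, lying on the bench. Leave alone.
- solder_spool: Spool of solder, 52 mm diameter, 40 mm high. Leave alone.
- flux_bottle: White plastic bottle, 48 mm diameter, 130 mm high. Leave alone.
- project_box: Plywood box 130 x 170 mm with its lid glued askew on top, 82 mm high. Leave alone.
- multimeter: Yellow multimeter 150 x 75 x 41 mm lying on the bench. Leave alone.
Not all that is in view belongs to the job. Several things have the shape of the board; the one meant has the colours described above.

How it is judged:
By the outcome, as a careful person would: the job done as asked, in the order asked, and still so for the second after the job is handed in, while the arm keeps its last pose, push and grip.
It also fails if it takes over 51 s, if anything falls off the work surface, if the arm or the gripper's body presses on something with over 40 N, if the wrist force passes 120 N, or if a joint passes its speed limit or range.

### The arm

A 6-joint arm with a two-finger parallel gripper is mounted at the origin on the work surface. World frame = base frame: x ahead of the robot, y to its left, z up, the work surface at z = 0. Lengths are in m, angles in rad, forces in N, time in s.
With the tool pointing down it reaches from about 0.35 to 0.85 m from the base axis. Payload 8.1 kg.
Tool frame: the origin (TCP) lies midway between the tips of the shut fingers; the grasp point (between the pads) lies robot.grip_depth behind it (robot.grip_depth is the distance from the TCP to the grasp point, in m); z points along the fingers, y is the line along which they close (so a half turn about z gives the same grasp; the last joint's range is limited). The gripper opens to 93 mm and grips with 3 to 60 N. Pads are 15 mm wide; open, the fingers measure 128 mm over their backs; the gripper's body (75 mm by 188 mm) begins 65 mm behind the grasp point.
Start: joints at [-1.294, 0.13, 1.488, -0, 1.523, -0.085], TCP at [0.212, -0.561, 0.219] pointing down, gripper open.
Joint ranges: [-2.96, 2.96], [-0.89, 2.26], [0.02, 2.5], [-1.34, 4.48], [0, 2.73], [-2.66, 2.66]. Speed limits (rad/s): [2.39, 2.39, 2.79, 3.14, 3.14, 3.14].

### API

Orientations are given as a rotation vector (axis times angle).
In Python, from plant import robot gives the robot as it stands.
- The arm moves only by the tool carry_out, never from a script. Its argument "rows" is a list of rows, each a list of 6 numbers: the shift along the tool's x, y, z in m, then the turn, a rotation vector about the tool's x, y, z in degrees. A call has 1 to 12 rows; each row is the pose to reach, as a shift and turn from the pose commanded when the call began, along the tool's axes at that moment; what a row does not reach only later rows make up. A row lasts 1/8 s, in which the tool goes at most 62.5 mm and 10.7 degrees, less where a joint would pass 70% of its speed; a pose out of reach is approached as far as the arm can. A call with a gripper value outside its range is refused whole. "jaw" is the closure in counts, from 0 (fully open) to 255 (shut), set as the call begins (left out, the last holds). The fingers move at their own pace and stop on an object; "force" is the grip in N (left out, the last holds). Time passes only in rows, so rows that repeat a pose let the fingers close. It gives the time, the measured TCP pose, the force, the opening and the grip force at its end, in the units of the state.
- robot.read_state(): the state, without advancing time (a new reading comes with each control period).
- robot.read_camera(name): name is "side" or "top" or "wrist"; returns the picture (480x640x3 uint8, red, green, blue); there is no depth.
- robot.camera_model(name): a dict with "fx", "fy", "cx", "cy" (pixels), "R" (3x3) and "t" (3): a world point X has camera coordinates R X + t; the wrist camera has in their place "mount" (4x4, takes a point from camera to tool coordinates, whose origin is the TCP and whose axes are the flange's). Camera axes: x right, y down, z forward; pixel columns grow to the right and rows downward; lengths in m; the calibration is good to about 2 mm. A picture is of the moment at which its call begins: read the wrist's pose just before it. camera_model takes no time and is no camera call.
- robot.close_job(): hands the job in; it is judged then, once.
Trained networks look in the newest picture that a camera, given by its name, has taken for a name from the list of things; names that differ only in an ending like _2 or _b are one class to them, and where a whole thing is asked for, a point or a joint stands for the part that bears it (a point fixed in the world has none). Each returns a list of dicts, best first, with "conf" (0 to 1); they miss things now and then, are a little off and sometimes report something else, mostly with a low value. They report only what shows in the picture. A call takes as long as a camera call. They do not tell look-alikes from the thing itself.
- robot.outline_of(camera, target): "pixels" (480x640 bool, what is visible of it) and "pixel" ([column, row] in pixels, amid what is visible of it).
The state is a dict: "t": time; "q": joint angles; "dq": joint speeds; "joint_torque": joint torques, N m; "tool_pos": TCP position; "orientation": TCP orientation; "force": force on the tool from outside, world axes, zero at the start; "wrist_torque": the same for the moment, N m; "opening": finger opening in m; "gripper_force": force on a finger pad.
Only numpy, scipy, OpenCV 4.12 (cv2) and the standard library are available. Lean on these libraries where they do the work, as an engineer would, in place of code of your own. Each camera call takes 0.05 s, during which the arm holds its last target. There are 200 camera calls.

## Working session

There is one attempt and no reset: what is moved stays moved. The work goes in short steps, Python scripts to look and compute and a tool call to move; the robot and the scene stay as the last step left them, time stands still between calls to the robot, and variables do not carry over. Pictures are saved under pics/ and viewed, at most 10 in all, crops included, and the job is handed in when it is done.

Besides the shell and the picture viewer there is one more tool, called after "Request:" as a command line: name --pt "numbers of a row" for each row, then --argument value for the rest. carry_out: Moves the arm, as the interface text tells. Its arguments: {"type":"object","properties":{"rows":{"type":"array"},"jaw":{"type":"number"},"force":{"type":"number"}},"required":["rows"]}

```bash
mkdir -p pics; ls
python3 - <<'E'
from plant import robot
import cv2,numpy as np
s=robot.read_state();print(s['t'],s['tool_pos'],s['orientation'],s['opening'],robot.grip_depth)
a=robot.read_camera('top');b=robot.read_camera('side')
cv2.imwrite('pics/top.png',a[:,:,::-1]);cv2.imwrite('pics/side.png',b[:,:,::-1])
for c in('top','side'):
  m=robot.camera_model(c);print(c,{k:np.round(v,4).tolist() for k,v in m.items()})
  for n in('holder','stick','jaw','tape','tray','jaw_pointer','board'):
    print(n,[(np.round(d['pixel']).tolist(),round(d['conf'],2),int(d['pixels'].sum())) for d in robot.outline_of(c,n)])
print(np.round(robot.camera_model('wrist')['mount'],4).tolist())
E
```

```text
pics
0.0 [ 0.21221093 -0.56060109  0.21760042] [-3.08852835e+00 -5.64864843e-01  3.04238143e-04] 0.09327707964724988 0.0188
top {'fx': 584.9946, 'fy': 584.9946, 'cx': 316.1222, 'cy': 240.1265, 'R': [[0.0051, -1.0, 0.0025], [-0.9953, -0.0053, -0.097], [0.0971, -0.002, -0.9953]], 't': [0.0448, 0.594, 1.4136]}
holder [([290.0, 261.0], 0.71, 3273)]
stick [([266.0, 263.0], 0.42, 43)]
jaw [([294.0, 265.0], 0.89, 543)]
tape [([106.0, 306.0], 0.37, 6027)]
tray [([387.0, 258.0], 0.62, 4738)]
jaw_pointer [([296.0, 260.0], 0.58, 568), ([439.0, 340.0], 0.32, 671)]
board [([274.0, 262.0], 0.93, 658), ([258.0, 332.0], 0.89, 810), ([244.0, 206.0], 0.7, 663), ([199.0, 274.0], 0.64, 829), ([294.0, 263.0], 0.37, 512)]
side {'fx': 545.5748, 'fy': 545.5748, 'cx': 328.8652, 'cy': 238.4773, 'R': [[-0.9032, -0.429, -0.0131], [-0.3085, 0.67, -0.6753], [0.2985, -0.6059, -0.7375]], 't': [0.5479, 0.192, 1.2598]}
holder [([336.0, 288.0], 0.92, 3144), ([366.0, 210.0], 0.64, 3195), ([328.0, 287.0], 0.37, 454)]
stick [([323.0, 282.0], 0.61, 141), ([365.0, 214.0], 0.45, 3049), ([335.0, 289.0], 0.38, 3232)]
jaw [([332.0, 267.0], 0.74, 548)]
tape [([265.0, 224.0], 0.45, 1350)]
tray [([367.0, 210.0], 0.77, 3282)]
jaw_pointer [([334.0, 267.0], 0.8, 605)]
board [([254.0, 296.0], 0.93, 667), ([388.0, 333.0], 0.77, 783), ([329.0, 285.0], 0.72, 348), ([302.0, 360.0], 0.63, 863)]
[[0.0009, -0.9562, -0.2926, 0.0809], [1.0, 0.0009, -0.0, -0.0006], [0.0003, -0.2926, 0.9562, -0.1655], [0.0, 0.0, 0.0, 1.0]]
```

Run:
```python
import cv2
a=cv2.imread('pics/top.png')[180:380,170:460];b=cv2.imread('pics/side.png')[140:400,220:460]
cv2.imwrite('pics/c1.png',cv2.resize(a,(798,550),interpolation=3))
cv2.imwrite('pics/c2.png',cv2.resize(b,(552,598),interpolation=3))
```

```text
(no output)
```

View pics/c1.png

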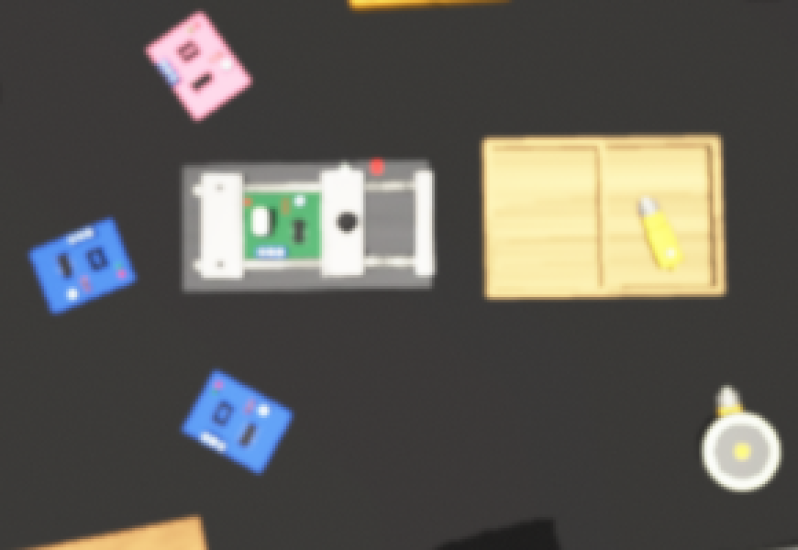

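View pics/c2.png

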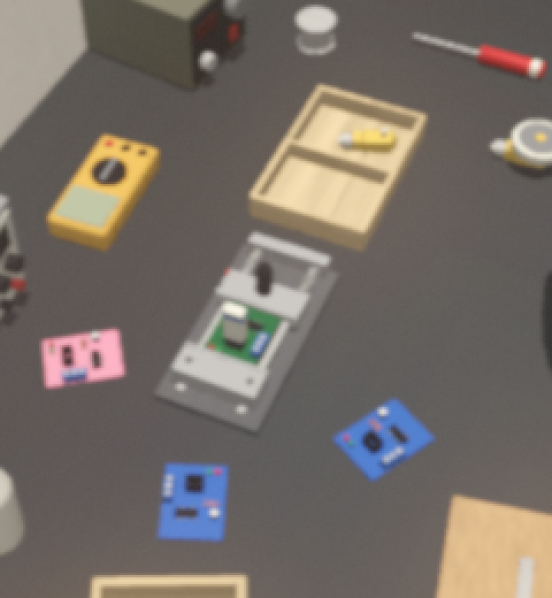

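The four board-shaped things in the top picture are green (274,262), pink (244,206) and blue (199,274) and (258,332). Only the green one is clamped in the holder with the white stick in it, so it is the one meant. The holder's +x points to image right (world -y), and the tray's empty half is on the left at about (367,260).

```bash
cat > h.py <<'E'
from plant import robot
import numpy as np,cv2
from scipy.spatial.transform import Rotation as Ro
def cam(c,s=None):
    m=robot.camera_model(c);K=np.array([[m['fx'],0,m['cx']],[0,m['fy'],m['cy']],[0,0,1]])
    if c!='wrist': return K,np.array(m['R']),np.array(m['t'])
    T=np.eye(4);T[:3,:3]=Ro.from_rotvec(s['orientation']).as_matrix();T[:3,3]=s['tool_pos']
    W=np.linalg.inv(T@np.array(m['mount']));return K,W[:3,:3],W[:3,3]
def hit(C,px,z):
    K,R,t=C;d=R.T@np.linalg.solve(K,[px[0],px[1],1]);o=-R.T@t
    return o+d*(z-o[2])/d[2]
def proj(C,X):
    K,R,t=C;p=K@(R@np.array(X)+t);return p[:2]/p[2]
def totool(s,X):  # world point in tool axes from TCP
    return Ro.from_rotvec(s['orientation']).inv().apply(np.array(X)-s['tool_pos'])
E
python3 - <<'E'
from h import *
C=cam('top')
f=lambda x,y:(170+x/2.752,180+y/2.75)
for n,p,z in [('stick top',(262,215),.088),('knob top',(346,221),.074),('tape',(377,167),.010),('base00',(183,167),.01),('base10',(434,160),.01),('base01',(183,291),.01),('base11',(434,288),.01),
 ('tray tl',(484,138),.032),('tr',(720,135),.032),('bl',(486,298),.032),('br',(726,294),.032)]:
  print(n,np.round(hit(C,f(*p),z),4))
s=robot.read_state();print(totool(s,[.0,0,0]),Ro.from_rotvec(s['orientation']).as_matrix().round(3))
E
```

```text
stick top [0.5446 0.1677 0.088 ]
knob top [0.5407 0.0962 0.074 ]
tape [0.5939 0.0706 0.01  ]
base00 [0.593  0.2466 0.01  ]
base10 [0.6006 0.0189 0.01  ]
base01 [0.4807 0.2446 0.01  ]
base11 [0.4846 0.0185 0.01  ]
tray tl [ 0.6184 -0.0253  0.032 ]
tr [ 0.6223 -0.2368  0.032 ]
bl [ 0.4755 -0.0271  0.032 ]
br [ 0.4801 -0.2402  0.032 ]
[-2.06970491e-05 -5.99981848e-01  2.18657716e-01] [[ 0.935  0.354 -0.   ]
 [ 0.354 -0.935  0.   ]
 [-0.    -0.    -1.   ]]
```

Request:
carry_out --pt "0.551 -0.53 -0.042 0 0 19.3" --pt "0.551 -0.53 -0.042 0 0 19.3" --pt "0.551 -0.53 -0.042 0 0 19.3" --pt "0.551 -0.53 -0.042 0 0 19.3" --pt "0.551 -0.53 -0.042 0 0 19.3" --pt "0.551 -0.53 -0.042 0 0 19.3" --pt "0.551 -0.53 -0.042 0 0 19.3" --pt "0.551 -0.53 -0.042 0 0 19.3" --pt "0.551 -0.53 -0.042 0 0 19.3" --pt "0.551 -0.53 -0.042 0 0 19.3" --pt "0.551 -0.53 -0.042 0 0 19.3" --pt "0.551 -0.53 -0.042 0 0 19.3" --jaw 115 --force 30

```text
t: 2.3
tool_pos: [0.5341, 0.1175, 0.2602]
orientation: [3.141, 0.04, 0.001]
force: [0.5, -0.2, 0.7]
opening: 0.0513
gripper_force: 0.0
```

Request:
carry_out --pt "0 0 0 0 0 0" --pt "0 0 0 0 0 0"

```text
t: 2.55
tool_pos: [0.5331, 0.1153, 0.2595]
orientation: [3.141, 0.041, -0.001]
force: [-0.4, -0.1, 0.3]
opening: 0.0513
gripper_force: 0.0
```

Run:
```python
from h import *
s=robot.read_state();print(s['tool_pos'],s['orientation']);np.save('s1.npy',np.r_[s['tool_pos'],s['orientation']])
a=robot.read_camera('wrist');cv2.imwrite('pics/w1.png',a[:,:,::-1]);C=cam('wrist',s)
for n in('stick','jaw','tape','jaw_pointer'):
    print(n,[(np.round(d['pixel']).tolist(),round(d['conf'],2),int(d['pixels'].sum())) for d in robot.outline_of('wrist',n)])
h=cv2.cvtColor(a,cv2.COLOR_RGB2HSV)
red=((h[...,0]<8)|(h[...,0]>172))&(h[...,1]>130)&(h[...,2]>80)
n,l,st,ce=cv2.connectedComponentsWithStats(red.astype(np.uint8))
for i in range(1,n):
  if st[i,4]>60: print('red',st[i],ce[i].round(1),hit(C,ce[i],.01).round(4))
```

```text
[0.53314997 0.11527493 0.25947116] [ 3.14075553e+00  4.05917446e-02 -1.19842973e-03]
stick [([264.0, 202.0], 0.64, 574)]
jaw [([339.0, 191.0], 0.84, 3371)]
tape [([368.0, 140.0], 0.57, 84)]
jaw_pointer [([337.0, 192.0], 0.89, 3312)]
red [365 135   8  11  84] [368.5 140.2] [0.5953 0.0716 0.01  ]
```

View pics/w1.png

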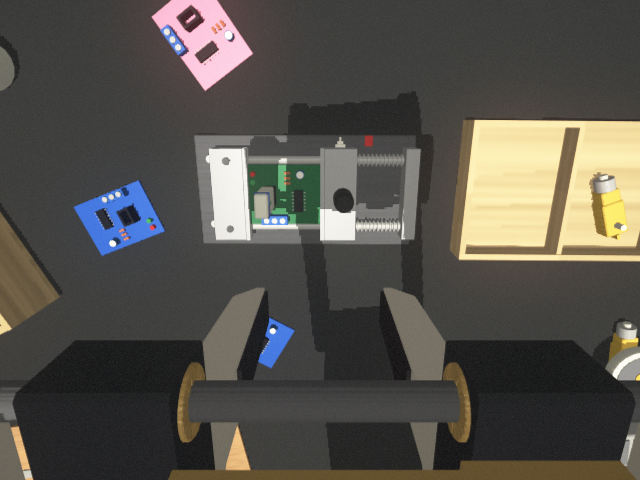

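Run:
```python
import cv2
a=cv2.imread('pics/w1.png')[125:250,235:435]
cv2.imwrite('pics/c3.png',cv2.resize(a,(800,500),interpolation=0))
```

```text
(no output)
```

View pics/c3.png

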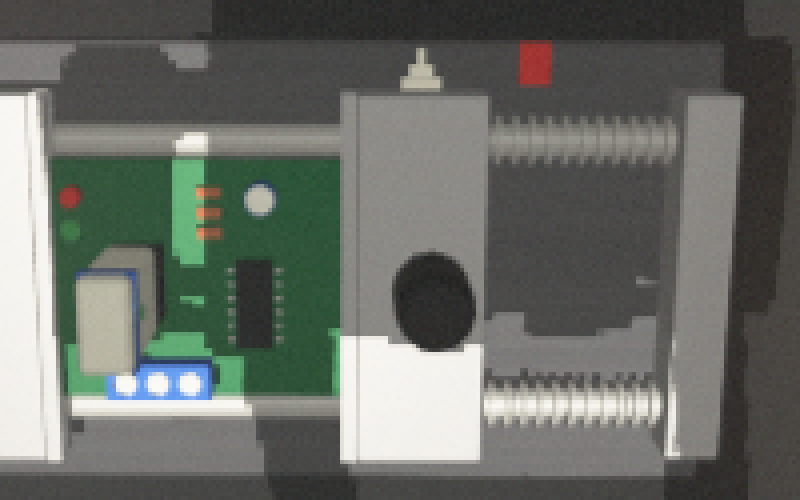

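Run:
```python
from h import *
v=np.load('s1.npy');s=dict(tool_pos=v[:3],orientation=v[3:]);C=cam('wrist',s)
P={}
for n,p,z in [('stick',(261.7,206),.088),('knob',(343.5,202.6),.074),('ptr',(340.2,138.5),.012),('tape',(368.5,140.2),.01),('st_l',(254,206),.088),('st_r',(269.3,206),.088),('st_t',(262,193.8),.088),('st_b',(262,218.2),.088)]:
  P[n]=hit(C,p,z);print(n,P[n].round(4),'tool',totool(s,P[n]).round(4))
print('d stick-knob',totool(s,P['knob'])-totool(s,P['stick']), 'ptr-tape',totool(s,P['tape'])-totool(s,P['ptr']))
```

```text
stick [0.5414 0.1691 0.088 ] tool [ 0.0098 -0.0537  0.1714]
knob [0.5434 0.0979 0.074 ] tool [0.01   0.0175 0.1855]
ptr [0.5963 0.1004 0.012 ] tool [0.063  0.0164 0.2474]
tape [0.5954 0.0716 0.01  ] tool [0.0612 0.0451 0.2494]
st_l [0.5412 0.1757 0.088 ] tool [ 0.0098 -0.0603  0.1714]
st_r [0.5416 0.1625 0.088 ] tool [ 0.0098 -0.0471  0.1714]
st_t [0.552  0.1686 0.088 ] tool [ 0.0204 -0.0529  0.1714]
st_b [0.5306 0.169  0.088 ] tool [-0.001  -0.0539  0.1714]
d stick-knob [0.00020998 0.07122395 0.01404006] ptr-tape [-0.00172907  0.02875228  0.00201757]
```

Request:
carry_out --pt "0.01 -0.053 0.03 0 0 0" --pt "0.01 -0.053 0.08 0 0 0" --pt "0.01 -0.053 0.13 0 0 0" --pt "0.01 -0.053 0.15 0 0 0" --pt "0.01 -0.053 0.15 0 0 0" --pt "0.01 -0.053 0.15 0 0 0"

```text
t: 3.55
tool_pos: [0.5438, 0.1687, 0.1124]
orientation: [-3.141, -0.038, -0.006]
force: [-0.5, 0.3, 0.5]
opening: 0.051
gripper_force: 0.0
```

Run:
```python
from h import *
s=robot.read_state();print(s['t'],s['tool_pos'],s['orientation'])
a=robot.read_camera('wrist');cv2.imwrite('pics/w2.png',a[:,:,::-1]);C=cam('wrist',s)
print(totool(s,[.5414,.1691,.088]),proj(C,[.5414,.1691,.088]))
for d in robot.outline_of('wrist','stick'): print(d['pixel'],d['conf'],d['pixels'].sum(),np.round(hit(C,d['pixel'],.08),4))
```

```text
3.55 [0.54383401 0.16867078 0.11244545] [-3.14059966 -0.03823589 -0.00578562]
[-0.00251311 -0.000471    0.02443667] [323.21956584 288.01755903]
[321.1, 275.1] 0.93 1384 [0.5454 0.1703 0.08  ]
```

View pics/w2.png

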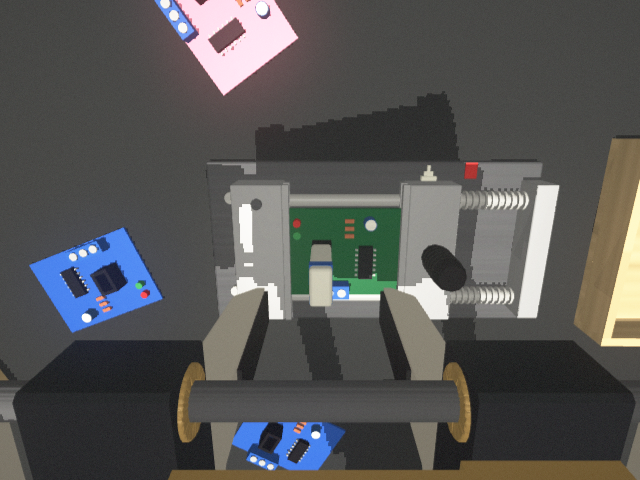

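The stick's top face is centred at about (320,285), between the open fingers and clear of the knob at (443,267). I can go straight down.

Request:
carry_out --pt "-0.001 -0.002 0.03 0 0 0" --pt "-0.001 -0.002 0.055 0 0 0" --pt "-0.001 -0.002 0.059 0 0 0" --pt "-0.001 -0.002 0.059 0 0 0"

```text
t: 4.15
tool_pos: [0.5419, 0.1708, 0.0521]
orientation: [-3.141, -0.039, -0.002]
force: [-0.3, 0.3, 0.4]
opening: 0.0509
gripper_force: 0.0
```

Request:
carry_out --pt "0 0 0 0 0 0" --pt "0 0 0 0 0 0" --pt "0 0 0 0 0 0" --pt "0 0 0 0 0 0" --pt "0 0 0 0 0 0" --pt "0 0 0 0 0 0" --jaw 255 --force 35

```text
t: 4.9
tool_pos: [0.5411, 0.1706, 0.0508]
orientation: [3.141, 0.039, 0.0]
force: [-0.2, -1.2, 2.2]
opening: 0.0122
gripper_force: 35.0
```

Request:
carry_out --pt "0 0 -0.004 0 0 0" --pt "0 0 -0.009 0 0 0" --pt "0 0 -0.014 0 0 0" --pt "0 0 -0.02 0 0 0" --pt "0 0 -0.04 0 0 0" --pt "0 0 -0.07 0 0 0" --pt "0 0 -0.1 0 0 0" --pt "0 0 -0.11 0 0 0"

```text
t: 5.9
tool_pos: [0.5428, 0.171, 0.1646]
orientation: [-3.14, -0.039, -0.008]
force: [0.2, 0.4, -0.0]
opening: 0.012
gripper_force: 35.0
```

Run:
```python
from h import *
s=robot.read_state();print(s['t'],s['tool_pos'],s['orientation'],s['opening'],s['force'])
a=robot.read_camera('wrist');C=cam('wrist',s)
cv2.imwrite('pics/w3.png',a[:,:,::-1])
for c in ('stick','board'):
  for d in robot.outline_of('wrist',c): print(c,d['pixel'],d['conf'],d['pixels'].sum())
T=np.array([.548,-.082,.006]);print('tray',totool(s,T))
```

```text
5.9 [0.54277989 0.17099831 0.16461958] [-3.14029862 -0.0392444  -0.00811549] 0.011976538196306213 [ 0.24222241  0.35264381 -0.03702825]
stick [321.7, 326.6] 0.65 2961
board [133.6, 256.1] 0.88 6085
board [344.5, 231.0] 0.74 6877
board [312.0, 424.3] 0.72 266
board [245.9, 36.4] 0.57 7279
board [597.6, 231.5] 0.57 14833
tray [-0.0019251   0.25320407  0.15836527]
```

View pics/w3.png

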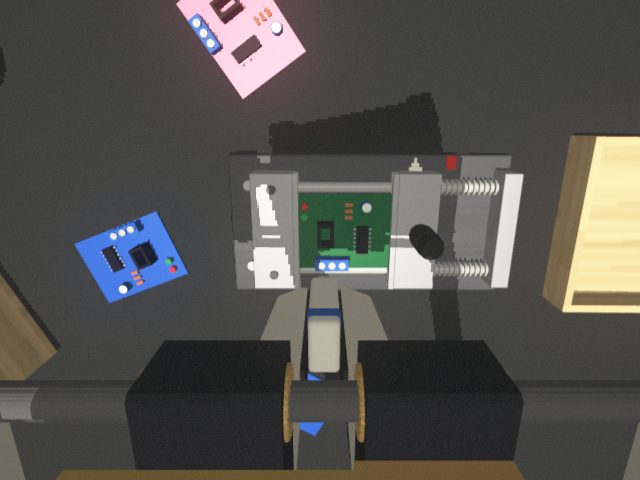

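Request:
carry_out --pt "0.005 0.06 0 0 0 0" --pt "0.01 0.12 0 0 10 0" --pt "0.015 0.18 0 0 20 0" --pt "0.02 0.23 0 0 30 0" --pt "0.022 0.253 0 0 40 0" --pt "0.022 0.253 0.02 0 50 0" --pt "0.022 0.253 0.06 0 50 0" --pt "0.022 0.253 0.09 0 50 0" --pt "0.022 0.253 0.105 0 50 0" --pt "0.022 0.253 0.11 0 50 0" --pt "0.022 0.253 0.11 0 50 0"

```text
t: 7.42
tool_pos: [0.5791, -0.0848, 0.0479]
orientation: [-2.84, -0.036, -1.308]
force: [0.2, -0.1, 0.9]
opening: 0.0122
gripper_force: 35.0
```

Run:
```python
from h import *
s=robot.read_state();print(s['t'],s['tool_pos'],s['opening'],s['force'],Ro.from_rotvec(s['orientation']).as_matrix().round(3))
a=robot.read_camera('side')[170:290,300:460,::-1]
b=robot.read_camera('top')[180:330,300:460,::-1]
cv2.imwrite('pics/p4.png',np.hstack([cv2.resize(a,(400,300),interpolation=3),cv2.resize(b[:120],(400,300),interpolation=3)]))
```

```text
7.425 [ 0.57906773 -0.08481749  0.04787469] 0.012205561619366706 [ 0.17075031 -0.06085895  0.86542616] [[ 0.65   0.027  0.76 ]
 [ 0.015 -1.     0.023]
 [ 0.76  -0.004 -0.65 ]]
```

View pics/p4.png

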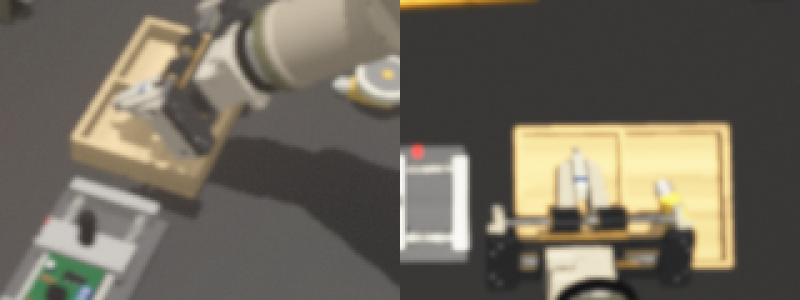

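Request:
carry_out --pt "-0.008 0 0.0065 0 0 0" --pt "-0.014 0 0.012 0 0 0" --pt "-0.017 0 0.0145 0 0 0" --pt "-0.017 0 0.0145 0 0 0"

```text
t: 8.02
tool_pos: [0.5798, -0.0849, 0.0271]
orientation: [-2.839, -0.038, -1.312]
force: [0.5, 0.5, 0.2]
opening: 0.0118
gripper_force: 35.0
```

Request:
carry_out --pt "-0.0015 0 0.0013 0 0 0" --pt "-0.003 0 0.0026 0 0 0" --pt "-0.003 0 0.0026 0 0 0"

```text
t: 8.4
tool_pos: [0.5804, -0.0852, 0.0237]
orientation: [-2.838, -0.038, -1.313]
force: [1.2, -0.2, 0.7]
opening: 0.0121
gripper_force: 35.0
```

Request:
carry_out --pt "-0.0015 0 0.0013 0 0 0" --pt "-0.003 0 0.0026 0 0 0" --pt "-0.003 0 0.0026 0 0 0" --force 5

```text
t: 8.78
tool_pos: [0.5806, -0.0853, 0.0198]
orientation: [-2.838, -0.038, -1.314]
force: [-0.8, -0.7, 2.0]
opening: 0.0121
gripper_force: 5.0
```

Request:
carry_out --pt "-0.001 0 0.001 0 0 0" --pt "-0.002 0 0.0018 0 0 0" --pt "-0.003 0 0.0026 0 0 0" --pt "-0.0038 0 0.0032 0 0 0" --pt "-0.0038 0 0.0032 0 0 0" --force 3

```text
t: 9.4
tool_pos: [0.5801, -0.085, 0.0143]
orientation: [-2.839, -0.038, -1.312]
force: [-1.6, 0.6, 0.5]
opening: 0.0123
gripper_force: 3.0
```

Run:
```python
from h import *
s=robot.read_state();print(s['t'],s['tool_pos'],s['opening'],s['force'])
a=robot.read_camera('wrist')
b=robot.read_camera('side')[170:290,300:460,::-1]
cv2.imwrite('pics/p5.png',np.hstack([cv2.resize(a[:,:,::-1],(400,300),interpolation=3),cv2.resize(b,(400,300),interpolation=3)]))
```

```text
9.4 [ 0.58012362 -0.08497818  0.01429584] 0.012319496775585663 [-1.57265316  0.63597538  0.45442099]
```

View pics/p5.png

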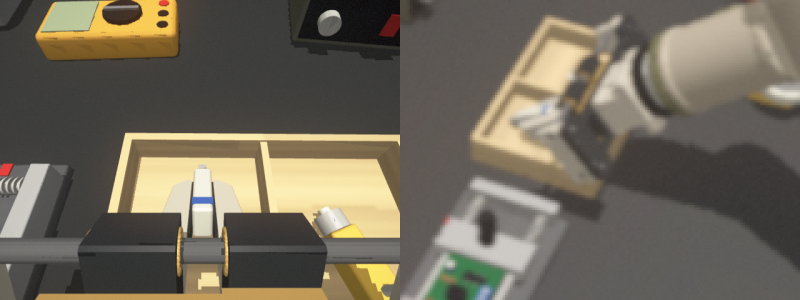

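The stick is in the empty half with its plug end on the floor at about (203,170). The gripper body is clear of the yellow motor at (345,245). I'll release it now.

Request:
carry_out --pt "0 0 0 0 0 0" --pt "0 0 0 0 0 0" --pt "0 0 0 0 0 0" --pt "0 0 0 0 0 0" --pt "0 0 0 0 0 0" --pt "0 0 0 0 0 0" --jaw 185

```text
t: 10.25
tool_pos: [0.5803, -0.0851, 0.0145]
orientation: [-2.839, -0.038, -1.313]
force: [-0.0, -0.1, 0.1]
opening: 0.0254
gripper_force: 0.0
```

Request:
carry_out --pt "0.01 0 -0.009 0 0 0" --pt "0.03 0 -0.026 0 0 0" --pt "0.05 0 -0.055 0 0 0" --pt "0.08 0 -0.08 0 0 0" --pt "0.1 0 -0.1 0 0 0" --pt "0.1 0 -0.1 0 0 0"

```text
t: 11.0
tool_pos: [0.5705, -0.0866, 0.1593]
orientation: [-2.838, -0.04, -1.321]
force: [-0.7, -0.3, 0.0]
opening: 0.0256
gripper_force: 0.0
```

Run:
```python
from h import *
s=robot.read_state();print(s['t'],s['tool_pos'],s['opening'],s['force'])
a=robot.read_camera('wrist')
b=robot.read_camera('side')[170:290,300:460,::-1]
cv2.imwrite('pics/p6.png',np.hstack([cv2.resize(a[:,:,::-1],(400,300),interpolation=3),cv2.resize(b,(400,300),interpolation=3)]))
# target: above knob, tool down
K=np.array([.5425,.0972,.15]);print('to knob',totool(s,K))
```

```text
11.0 [ 0.57049251 -0.08664198  0.15934872] 0.025552481366419626 [-0.74666506 -0.30944849  0.04097786]
to knob [-0.02175039 -0.18456023 -0.01154539]
```

View pics/p6.png

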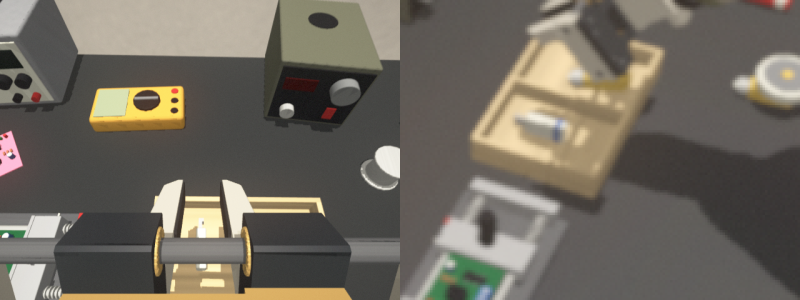

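The stick lies in the empty half of the tray and is let go. Next is the knob.

Request:
carry_out --pt "-0.005 -0.05 -0.003 0 -10 0" --pt "-0.01 -0.1 -0.006 0 -20 0" --pt "-0.015 -0.15 -0.01 0 -30 0" --pt "-0.022 -0.185 -0.012 0 -40 0" --pt "-0.022 -0.185 -0.012 0 -49.5 0" --pt "-0.022 -0.185 -0.012 0 -49.5 0" --pt "-0.022 -0.185 -0.012 0 -49.5 0" --pt "-0.022 -0.185 -0.012 0 -49.5 0" --jaw 125

```text
t: 12.1
tool_pos: [0.5396, 0.0984, 0.1449]
orientation: [-3.138, -0.044, -0.001]
force: [-0.4, 0.4, 0.3]
opening: 0.0472
gripper_force: 0.0
```

Run:
```python
from h import *
s=robot.read_state();print(s['t'],s['tool_pos'],s['opening'],Ro.from_rotvec(s['orientation']).as_matrix().round(3))
a=robot.read_camera('wrist');C=cam('wrist',s);cv2.imwrite('pics/w7.png',a[:,:,::-1])
h=cv2.cvtColor(a,cv2.COLOR_RGB2HSV)
red=((h[...,0]<8)|(h[...,0]>172))&(h[...,1]>130)&(h[...,2]>80)
n,l,st,ce=cv2.connectedComponentsWithStats(red.astype(np.uint8))
for i in range(1,n):
  if st[i,4]>60: print('red',st[i],ce[i].round(1),hit(C,ce[i],.01).round(4),proj(C,[.5954,.0716,.01]))
K=[.5425,.0975,.0412];print('knob tool',totool(s,K),proj(C,[.5425,.0975,.074]))
x,y=proj(C,[.5425,.0975,.06]).astype(int)
v=h[y-60:y+60,x-50:x+50,2]<45
n,l,st,ce=cv2.connectedComponentsWithStats(v.astype(np.uint8))
for i in range(1,n):
  if st[i,4]>100: print('dark',st[i,:2]+[x-50,y-60],st[i,2:],ce[i]+[x-50,y-60])
cv2.imwrite('pics/c7.png',cv2.resize(a[100:350,220:550,::-1],(792,600),interpolation=0))
```

```text
12.1 [0.53957283 0.09843709 0.14492156] 0.047239164471658976 [[ 1.     0.028  0.001]
 [ 0.028 -1.     0.003]
 [ 0.001 -0.003 -1.   ]]
red [357 150  12  14 150] [362.2 156.6] [0.5952 0.0721 0.01  ] [362.9099984 156.4002924]
knob tool [0.00283441 0.00133452 0.10371978] [326.02556659 250.12101521]
dark [313 224] [ 27  37 617] [325.82333874 240.66288493]
```

View pics/c7.png

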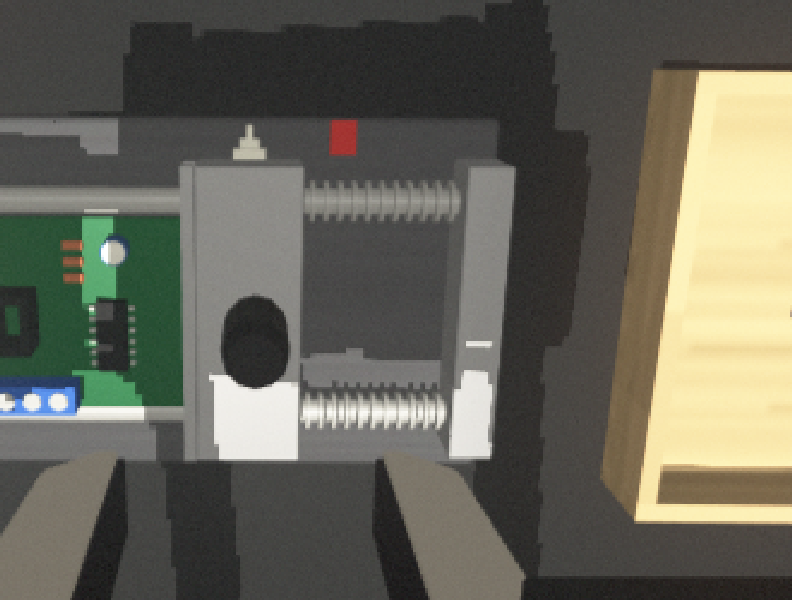

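The knob's top is at about (326,248), between the fingers. The pointer tip is at (324,153) and the tape at (362,157).

Request:
carry_out --pt "0.003 0.001 0.04 0 0 0" --pt "0.003 0.001 0.08 0 0 0" --pt "0.003 0.001 0.098 0 0 0" --pt "0.003 0.001 0.101 0 0 0" --pt "0.003 0.001 0.101 0 0 0"

```text
t: 12.78
tool_pos: [0.5448, 0.0978, 0.0476]
orientation: [-3.139, -0.044, -0.007]
force: [-0.5, -0.0, 0.7]
opening: 0.0472
gripper_force: 0.0
```

Request:
carry_out --pt "0 0 0 0 0 0" --pt "0 0 0 0 0 0" --pt "0 0 0 0 0 0" --pt "0 0 0 0 0 0" --pt "0 0 0 0 0 0" --pt "0 0 0 0 0 0" --jaw 255 --force 50

```text
t: 13.52
tool_pos: [0.5441, 0.0975, 0.0464]
orientation: [-3.139, -0.044, -0.004]
force: [-0.8, -2.8, 3.9]
opening: 0.0168
gripper_force: 50.0
```

Run:
```python
from h import *
s=robot.read_state();print(s['t'],s['tool_pos'],s['opening'],s['force'])
a=robot.read_camera('wrist');C=cam('wrist',s)
np.save('s8.npy',np.r_[s['tool_pos'],s['orientation']]);cv2.imwrite('pics/w8.png',a[:,:,::-1])
# pictured pointer: bright low-saturation pixels near predicted shut-pointer row
h=cv2.cvtColor(a,cv2.COLOR_RGB2HSV)
print('tape',proj(C,[.5954,.0716,.01]),'ptr',proj(C,[.5963,.1004,.012]))
red=((h[...,0]<8)|(h[...,0]>172))&(h[...,1]>130)&(h[...,2]>80)
n,l,st,ce=cv2.connectedComponentsWithStats(red.astype(np.uint8))
for i in range(1,n):
  if st[i,4]>60: print('red',st[i],hit(C,ce[i],.01).round(4))
x,y=proj(C,[.5963,.1004,.012]).astype(int)
print(h[y-12:y+16:2,x-14:x+15,2])
```

```text
13.525 [0.54413301 0.09751339 0.04642018] 0.016797089790436114 [-0.79778738 -2.75775516  3.90680333]
tape [378.16947748 182.40310204] ptr [321.53515362 179.53286022]
red [369 172  17  21 321] [0.5954 0.072  0.01  ]
red [132 247  15  13 132] [0.5538 0.1973 0.01  ]
[[ 46  45  47  47  47  46  49  48  44  45  47  46  47  47  46  47  45  46
   50  45  46  47  46  47  44  52  48  47  45]
 [ 50  49  50  47  50  54  52  51  55  52  49  54  51  52  57  51  53  53
   50  55  54  53  54  53  51  53  52  57  47]
 [ 66  65  61  62  67  65  64  67  63  63  61  60  65  64  64  63  66  63
   68  65  64  63  66  63  62  64  64  62  63]
 [ 75  73  73  73  74  74  72  71  72  70  72  75  74  75  75  75  70  77
   74  73  72  74  73  74  74  73  70  72  70]
 [ 76  74  76  73  76  74  75  70  74  76  76  85 109 111  99  90  75  73
   75  75  77  74  73  78  75  76  74  78  74]
 [ 73  77  77  75  75  76  75  77  74  77  73 103 192 204 203 174  88  76
   77  79  78  77  74  78  74  74  73  74  79]
 [ 77  72  76  75  75  75  75  77  76  77  76 106 194 200 200 173  90  75
   77  77  76  79  74  81  76  76  7
[... 158 characters left out ...]
 73  86 109 110 108 126 191 199 200 182 121 111
  112  99  80  74  72  77  73  76  75  75  76]
 [ 72  77  75  76  76  75  75 106 192 199 199 199 201 201 199 201 199 200
  199 171  91  74  76  75  72  74  77  80  75]
 [ 78  77  75  74  80  78  76 102 190 202 201 201 200 202 201 201 198 203
  202 157  88  74  75  77  77  75  75  75  76]
 [ 78  78  76  89 108 111 109 127 181 187 191 189 189 190 200 203 200 202
  202 157 112 110 111 102  84  76  76  80  74]
 [ 75  78  78 128 189 195 192 193 195 195 193 193 194 194 194 190 194 193
  194 193 192 192 195 164  93  76  75  78  79]
 [ 77  78  79 134 196 201 202 199 199 200 200 201 200 200 200 202 201 199
  202 200 200 202 200 147  86  75  77  77  76]]
```

Request:
carry_out --pt "0 0.004 0 0 0 0" --pt "0 0.009 0 0 0 0" --pt "0 0.014 0 0 0 0" --pt "0 0.019 0 0 0 0" --pt "0 0.024 0 0 0 0" --pt "0 0.028 0 0 0 0" --pt "0 0.029 0 0 0 0" --pt "0 0.029 0 0 0 0" --pt "0 0.029 0 0 0 0" --pt "0 0.029 0 0 0 0"

```text
t: 14.82
tool_pos: [0.5447, 0.0709, 0.0464]
orientation: [-3.135, -0.045, -0.004]
force: [-2.1, 9.0, 5.1]
opening: 0.0168
gripper_force: 50.0
```

```bash
cat > m.py <<'E'
from h import *
s=robot.read_state();print(s['t'],s['tool_pos'],s['opening'],s['force'],s['gripper_force'])
a=robot.read_camera('wrist');C=cam('wrist',s);cv2.imwrite('pics/w9_%d.png'%(s['t']*100),a[:,:,::-1])
h=cv2.cvtColor(a,cv2.COLOR_RGB2HSV)
x,y=proj(C,[.5954,.0716,.01]).astype(int);o=np.array([x-40,y-25])
w=h[y-25:y+40,x-40:x+40]
red=((w[...,0]<8)|(w[...,0]>172))&(w[...,1]>130)&(w[...,2]>60)
white=(w[...,2]>140)&(w[...,1]<90)
r=np.argwhere(red);print('tape px',(x,y),r[:,1].min()+o[0],r[:,1].max()+o[0],'rows',r[:,0].min()+o[1],r[:,0].max()+o[1])
for k in range(65):
  q=np.flatnonzero(white[k])
  if len(q) and k%2==0: print(k+o[1],q.min()+o[0],q.max()+o[0],len(q))
E
python3 m.py
```

```text
14.825 [0.54473241 0.07091682 0.04636667] 0.016788723020804364 [-2.11285803  9.00726925  5.13735881] 50.01511862967163
tape px (np.int64(326), np.int64(182)) 318 333 rows 172 192
177 319 322 4
179 319 322 4
181 319 322 4
183 318 323 6
185 315 326 12
187 315 326 12
189 315 327 13
191 311 330 20
193 311 330 20
195 311 330 20
207 288 351 16
209 303 351 7
211 312 351 8
213 302 352 6
215 316 351 7
217 310 347 6
219 328 365 6
221 303 365 14
```

Request:
carry_out --pt "0 0.0015 0 0 0 0" --pt "0 0.0025 0 0 0 0" --pt "0 0.0025 0 0 0 0" --pt "0 0.0025 0 0 0 0" --pt "0 0.0025 0 0 0 0" --pt "0 0.0025 0 0 0 0"

```text
t: 15.62
tool_pos: [0.5448, 0.0685, 0.0464]
orientation: [-3.135, -0.045, -0.004]
force: [-1.3, 9.0, 5.1]
opening: 0.0168
gripper_force: 50.0
```

```bash
python3 m.py | head -8
python3 - <<'E'
from h import *
for n in('stick','board','tray'):
  print(n,[(d['pixel'],round(d['conf'],2)) for d in robot.outline_of('side',n)][:3]) if robot.read_camera('side') is not None else 0
E
```

```text
15.625 [0.54481718 0.06848855 0.04636776] 0.01678601666659399 [-1.31855011  9.04655175  5.09121645] 50.01551670022309
tape px (np.int64(321), np.int64(182)) 313 328 rows 172 188
177 319 322 4
179 319 322 4
181 319 322 4
183 318 323 6
185 315 326 12
187 315 326 12
stick [([363.7, 222.6], 0.42)]
board [([323.7, 281.1], 0.98), ([384.9, 333.3], 0.9), ([253.5, 296.4], 0.89)]
tray [([377.8, 211.7], 0.7)]
```

The pointer centre (320.5 px) is on the tape's centre (320.5 px), and the pose is steady. The board is still in place and the stick is in the tray. I'm handing in.

```bash
python3 -c "
from plant import robot
print(robot.close_job())"
```

```text
the job is handed in; nothing more can be done
None
```

I pulled the stick out and laid it in the tray's empty half; the sprung jaw is held open with its pointer over the middle of the red tape and the board still in place, handed in at about 16 s of the 51 s allowed.

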